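# Set the dispenser lid and send it to the checking lamp

## Robot

A 6-joint arm with a two-finger parallel gripper is mounted at the origin on the work surface. World frame = base frame: x ahead of the robot, y to its left, z up, the work surface at z = 0. Lengths are in m, angles in rad, forces in N, time in s.
With the tool pointing down it reaches from about 0.225 to 0.875 m from the base axis. Payload 3.4 kg.
Tool frame: the origin (TCP) lies on the mounting face of the last link; the fingertips stand 173 mm ahead of it and the grasp point (between the pads) lies 155 mm ahead of it; y points along the fingers, x is the direction in which the jaws open and shut, and the axes are right-handed (so a half turn about y gives the same grasp; the last joint's range is limited). The gripper opens to 85 mm and grips with 20 to 120 N. Pads are 22 mm wide; open, the fingers measure 114 mm over their backs; the gripper's body (76 mm by 85 mm) begins 54 mm behind the grasp point. The pads swing forward as they close: fully open they stand 13 mm farther back than shut.
Start: joints at [-1.367, 0.276, 1.505, -0, 1.361, -0.121], TCP at [0.183, -0.545, 0.405] pointing down, gripper open.
Joint ranges: [-2.89, 2.89], [-0.75, 2.08], [0.22, 2.7], [-1.18, 4.32], [0.11, 2.71], [-2.7, 2.7]. Speed limits (rad/s): [2.57, 2.57, 3.14, 3.14, 3.14, 3.14].

## Interface

Orientations are given as a unit quaternion [w, x, y, z].
In Python, from rig import manip, vision, ticket gives the robot as it stands.
- The arm moves only by the tool arm_command, never from a script. Its argument "increments" is one flat list of numbers, 7 for each row, row after row: the turn, a rotation vector about the tool's x, y, z in rad, then the shift along the tool's x, y, z in cm, then the closure, from 0 (fully open) to 1 (shut). In form: [wx, wy, wz, tx, ty, tz, hand, wx, wy, wz, tx, ty, tz, hand, ...]. A call has 1 to 8 rows; each row shifts and turns the commanded pose from where the row before left it, along the tool's axes as they then stand; what a row does not reach is not made up. A row lasts 1/8 s, in which the tool goes at most 62.5 mm and 10.7 degrees, less where a joint would pass 70% of its speed; a pose out of reach is approached as far as the arm can. A call is refused whole if a number of a shift passes 6.25 or a number of a turn 0.188, either way. A call with a gripper value outside its range is refused whole. The fingers move at their own pace and stop on an object; "grip_force" is the grip in N (left out, the last holds). Time passes only in rows, so rows that do not move let the fingers close. It gives the time, the measured TCP pose, the force and the opening at its end, in the units of the state.
- manip.get_state(): the state, without advancing time (a new reading comes with each control period).
- vision.get_image(name): name is "side" or "top" or "wrist"; returns the picture (480x640x3 uint8, red, green, blue); there is no depth.
- vision.camera_params(name): a dict with "vfov" (degrees; the focal length in pixels is half the picture's height over the tangent of half this angle, whatever the lens; pixels are square), "cx", "cy" (the principal point, pixels), "distortion" ([k1, k2, p1, p2, k3] as OpenCV has them; the pictures are not rectified), "R" (3x3) and "t" (3): a world point X has camera coordinates R X + t. Camera axes: x right, y down, z forward; pixel columns grow to the right and rows downward; lengths in m; the calibration is good to about 2 mm. A picture is of the moment at which its call begins: read the wrist's pose just before it. camera_params takes no time and is no camera call; for the wrist camera it gives the pose at the moment of the call.
- ticket.sign_off(): hands the job in, once; it reports no verdict.
The state is a dict: "clock": time; "qpos": joint angles; "qd": joint speeds; "effort": joint torques, N m; "position": TCP position; "ee_rot": TCP orientation; "contact_force": force on the tool from outside, world axes, zero at the start; "moment": the same for the moment, N m; "width": finger opening in m.
Only numpy, scipy, OpenCV 4.12 (cv2) and the standard library are available. Lean on these libraries where they do the work, as an engineer would, in place of code of your own. Each camera call takes 0.05 s, during which the arm holds its last target.

## Task

Turn the lid of the round pill dispenser until its opening sits squarely over the compartment with the tab on its rim. Then slide the carrier along its rail to the checking lamp, until the carrier's pointer meets the lamp stand's pointer tip to tip, and let go, with the lid still set. Leave the jar, the carton and the tray where they are.

Things in the scene. Friction and masses are not known exactly. Their poses are not given: they have to be found in the camera images.
- grip_bar (a point): Middle of the white grip bar standing across the lid, on the lid's vertical turning axis. Bar 100 mm long, 14 mm thick, 40 mm tall; this point is 25 mm above the lid's top face, 15 mm below the bar's top. The bar runs along this point's y axis (pinch it across its x axis); the x axis points from the turning axis to the lid's opening.
- opening (a point): Middle of the lid's only opening, a wedge 42 degrees wide between 22 and 63 mm from the turning axis; this point is 44 mm from the axis, at the lid's mid-thickness. The lid is set when this point is straight above point compartment.
- compartment (a point): Middle of the compartment to be opened, 44 mm from the turning axis, just under the lid. Its x axis points outwards to the tab, a block 18 mm wide that sticks out 15 mm from the dish's rim.
- dish: Round grey dispenser dish, 140 mm across, 35 mm tall, 6 equal compartments of 60 degrees. Origin: centre of its underside, 32 mm above the table, on the turning axis; x axis towards the tab. Clamped on the carrier at an angle that differs each time; it does not turn by hand.
- lid (a joint): Angle of the lid on the dish, rad, counter-clockwise from above; 0 (or a whole turn, 6.283) has the opening over the compartment with the tab. Starts between 0.9 and 5.4. Lid: flat white disc 136 mm across, 4 mm thick, top 71 mm above the table; turns endlessly both ways with light friction (0.12 N m) and stays where it is left.
- carrier (a joint): Travel of the carrier along the rail, m, 0 to 0.22 (end stops), growing towards the lamp (the carrier's +y). It starts 80 to 190 mm short of the lamp, slides with about 3 N of friction and stays where it is left: it can be pushed too far, and pulled back.
- push_plate (a point): Upright steel plate on the rear end of the carrier, to push or pinch: 60 mm wide across the rail (x axis), 14 mm thick along the rail (y axis), 70 mm tall, top 102 mm above the table. This point is on its mid-plane, 17 mm below its top, 140 mm behind the lid's turning axis. The +y axis is the direction of travel to the lamp.
- carrier_pointer (a point): Tip of the flat steel pointer that sticks out sideways from the carrier, 31 mm above the table, 100 mm from the lid's turning axis along the carrier's +x axis.
- station_pointer (a point): Tip of the matching steel pointer on the checking-lamp stand, 31 mm above the table. The y axis runs along the rail in the direction of travel. With the carrier in place the two tips face each other across a 4 mm gap: their offset along this y axis is 0. Fixed stand: foot 75 x 70 mm; post 14 mm thick, 68 mm beyond the tip; lamp head 170 mm up.
- bottle_mid (a point): Bystander: centre of a loose amber jar, 68 mm across, 110 mm tall, standing on the table.
- carton_mid (a point): Bystander: centre of a loose white carton, 70 x 120 x 60 mm, on the table.
- tray_mid (a point): Bystander: centre of a loose white open tray, 100 x 150 x 35 mm, on the table.

How it is judged:
On the way, in this order (a step that is already met when the one before it is completed fails the run):
1. the lid stands still with its opening over the compartment with the tab (within 6 mm), before the carrier reaches the lamp (horizontal distance between opening and compartment below 0.006 m and velocity of joint lid between -0.05 and 0.05 rad/s), for 0.3 s.
2. the carrier stands at the checking lamp, pointers within 6 mm along the rail, with the lid still set (horizontal distance between opening and compartment below 0.006 m and y of carrier_pointer in the frame of station_pointer between -0.006 and 0.006 m and velocity of joint carrier between -0.01 and 0.01 m/s), for 0.2 s.
At the end, for the whole second after the job is handed in: The lid's opening is over the compartment with the tab (within 6 mm, about 8 degrees), the carrier's pointer is within 6 mm of the lamp stand's pointer along the rail, and lid and carrier are at rest (all of step 2 and velocity of joint lid between -0.05 and 0.05 rad/s); the robot touches nothing.
It fails at once if the jar is pushed or carried more than 25 mm from its place (distance of bottle_mid from where it was at the start of the episode above 0.025 m).
It fails at once if the carton is pushed or carried more than 25 mm from its place (distance of carton_mid from where it was at the start of the episode above 0.025 m).
It fails at once if the tray is pushed or carried more than 25 mm from its place (distance of tray_mid from where it was at the start of the episode above 0.025 m).
It also fails if it takes over 61 s, if anything falls off the work surface, if the arm or the gripper's body presses on something with over 40 N, if the wrist force passes 120 N, or if a joint passes its speed limit or range.

## Working session

There is one attempt and no reset: what is moved stays moved. The work goes in short steps, Python scripts to look and compute and a tool call to move; the robot and the scene stay as the last step left them, time stands still between calls to the robot, and variables do not carry over. Pictures are saved under pics/ and viewed, and the job is handed in when it is done.

Besides the shell and the picture viewer there is one more tool, called after "Request:" as name(argument=value, ...) on one line, values as JSON. arm_command: Moves the arm, as the interface text tells. Its arguments: {"type":"object","properties":{"increments":{"type":"array"},"grip_force":{"type":"number"}},"required":["increments"]}

```bash
mkdir -p pics; ls; python3 - <<'E'
from rig import manip, vision, ticket
import cv2
print(manip.get_state())
for n in ["side","top","wrist"]:
    print(n,vision.camera_params(n))
    cv2.imwrite(f"pics/{n}0.png",vision.get_image(n)[:,:,::-1])
E
```

```text
pics
{'clock': 0.0, 'qpos': array([-1.36697019e+00,  2.76592337e-01,  1.50617502e+00,  1.11323140e-05,
        1.36072698e+00, -1.21026048e-01]), 'qd': array([-0.00175865,  0.00084811, -0.00160337,  0.00063981, -0.00044888,
       -0.0001422 ]), 'effort': array([ 2.08947880e-03, -4.16779125e+01, -2.45807594e+01, -6.38481310e-05,
        1.08723115e-02, -1.24965911e-05]), 'position': array([ 0.18345729, -0.54470284,  0.40382425]), 'ee_rot': array([ 0.57473277, -0.57381644,  0.41305508, -0.41207091]), 'contact_force': array([-0.43331541,  0.4380313 ,  0.02834173]), 'moment': array([-0.0813519 , -0.00483785, -0.04404595]), 'width': 0.08573940130384354}
side {'vfov': 53.0124127583779, 'cx': 320.1715033439608, 'cy': 242.17483435034706, 'distortion': array([-0.03299886,  0.        ,  0.        ,  0.        ,  0.        ]), 'R': array([[-0.79446612, -0.60708907,  0.01632329],
       [-0.47597942,  0.60574642, -0.63758519],
       [ 0.37718322, -0.51430938, -0.77020691]]), 't': array([0.45589759, 0.35288302, 0.98522708])}
top {'vfov': 56.40920135432676, 'cx': 320.8235848760763, 'cy': 244.0688830912504, 'distortion': array([-0.10491971,  0.        ,  0.        ,  0.        ,  0.        ]), 'R': array([[ 0.02696598, -0.99954144,  0.0137748 ],
       [-0.99016986, -0.02859999, -0.13691493],
       [ 0.1372461 , -0.00994734, -0.99048703]]), 't': array([-0.05923896,  0.5980181 ,  1.27272035])}
wrist {'vfov': 61.70128256125393, 'cx': 322.249862479571, 'cy': 245.95911290357358, 'distortion': array([-0.08893955,  0.        ,  0.        ,  0.        ,  0.        ]), 'R': array([[ 0.31910538, -0.94771858, -0.00111681],
       [-0.90520957, -0.30514076,  0.29577821],
       [-0.28065529, -0.09337347, -0.95525599]]), 't': array([-0.57415421, -0.03793291,  0.37971158])}
```

View pics/top0.png

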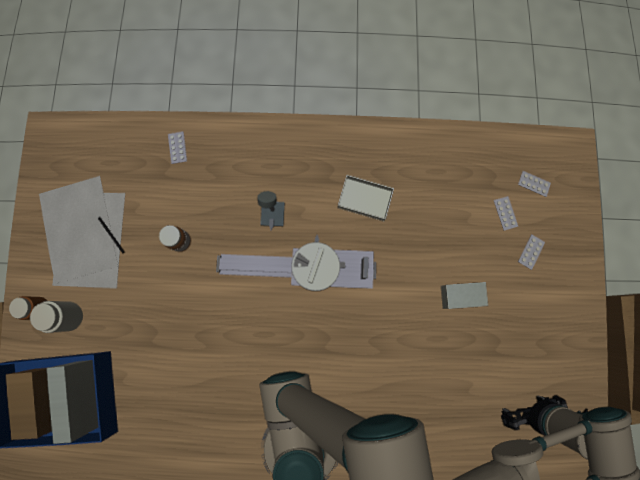

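View pics/side0.png

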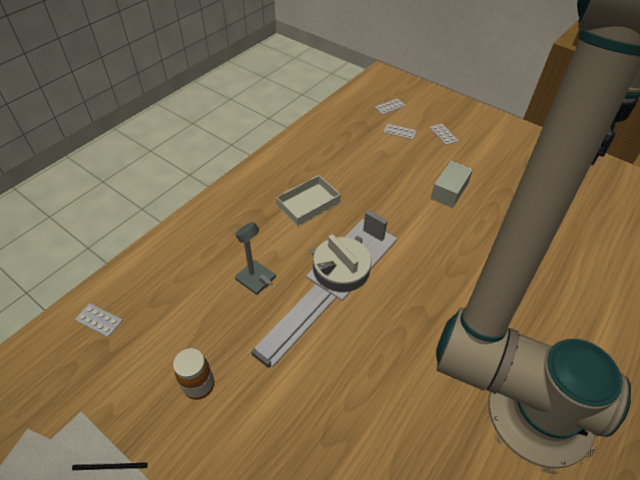

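View pics/wrist0.png

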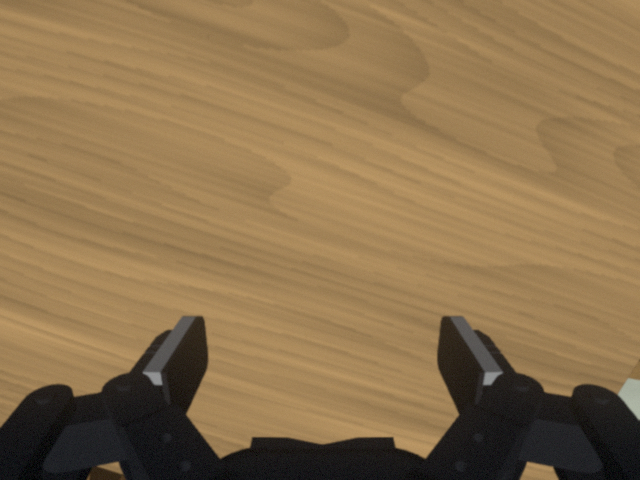

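The top picture shows the dish at about (316,266), the push plate at (365,267), the lamp stand at (271,212) and the tray at (366,197). I'll enlarge the crop.

```bash
cat > h.py <<'E'
import numpy as np, cv2
from rig import manip, vision, ticket
def K(p):
    f=240/np.tan(np.radians(p["vfov"]/2)); return np.array([[f,0,p["cx"]],[0,f,p["cy"]],[0,0,1]])
def ray(p,uv,z):
    uv=np.array(uv,float).reshape(-1,1,2)
    n=cv2.undistortPoints(uv,K(p),p["distortion"])[:,0]
    d=np.c_[n,np.ones(len(n))]@p["R"]; c=-p["R"].T@p["t"]
    return c+d*((z-c[2])/d[:,2])[:,None]
def proj(p,X):
    X=np.array(X,float).reshape(-1,1,3)
    return cv2.projectPoints(X,cv2.Rodrigues(p["R"])[0],p["t"],K(p),p["distortion"])[0][:,0]
E
python3 - <<'E'
import cv2
a=cv2.imread("pics/top0.png")
cv2.imwrite("pics/topc.png",cv2.resize(a[185:300,210:390],None,fx=4.4,fy=4.4,interpolation=cv2.INTER_CUBIC))
a=cv2.imread("pics/side0.png")
cv2.imwrite("pics/sidec.png",cv2.resize(a[195:370,225:405],None,fx=3.4,fy=3.4,interpolation=cv2.INTER_CUBIC))
E
```

```text
(no output)
```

View pics/topc.png

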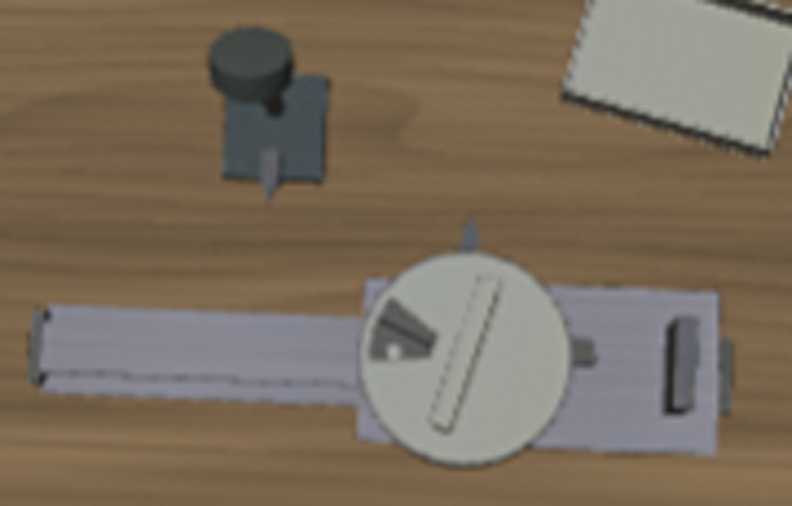

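View pics/sidec.png

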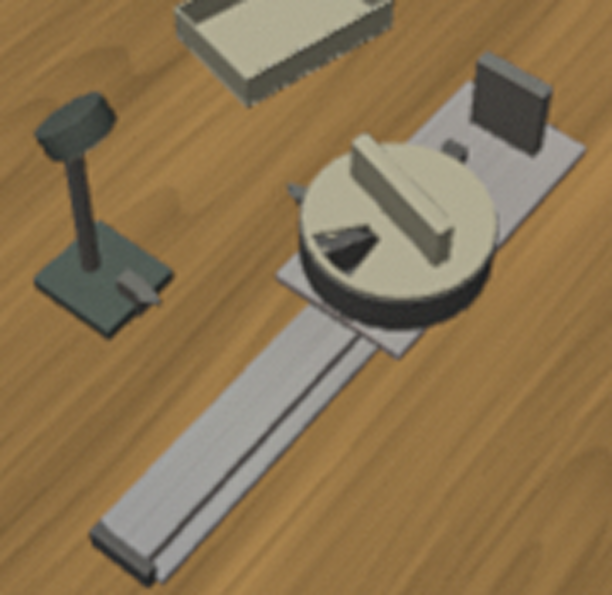

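```bash
python3 - <<'E'
from h import *
p=vision.camera_params("top")
c=lambda u,v:(210+u/4.4-.4,185+v/4.4-.4)
for n,u,v,z in [("station",268,200,.031),("cptr",471,218,.031),("lidc",466,358,.071),("barA",488,277,.111),("barB",440,430,.111),
 ("tabtip",596,352,.05),("plateT a",687,317,.102),("plateT b",682,412,.102),("openmid",403,334,.07),("railL top",48,305,.02),("railL bot",43,390,.02),
 ("carr TR",718,294,.03),("carr BR",716,452,.03),("carr TL",365,280,.03),("carr BL",358,438,.03)]:
    print(n,ray(p,c(u,v),z)[0].round(4))
s=vision.camera_params("side")
c=lambda u,v:(225+u/3.4-.4,195+v/3.4-.4)
for n,u,v,z in [("station",160,303,.031),("tab end",460,150,.06),("lidc",399,222,.071),("plate top a",482,57,.102),("b",548,92,.102),("barA",360,140,.111),("barB",445,232,.111),("open",346,246,.07)]:
    print(n,ray(s,c(u,v),z)[0].round(4))
E
```

```text
station [0.6386 0.108  0.031 ]
cptr [ 0.6303 -0.0294  0.031 ]
lidc [ 0.5319 -0.0288  0.071 ]
barA [ 0.58   -0.0412  0.111 ]
barB [ 0.4828 -0.0138  0.111 ]
tabtip [ 0.5402 -0.1144  0.05  ]
plateT a [ 0.5592 -0.1684  0.102 ]
plateT b [ 0.4987 -0.1661  0.102 ]
openmid [0.5465 0.0126 0.07  ]
railL top [0.5641 0.2556 0.02  ]
railL bot [0.5064 0.2558 0.02  ]
carr TR [ 0.5835 -0.1972  0.03  ]
carr BR [ 0.4773 -0.1972  0.03  ]
carr TL [0.5862 0.0406 0.03  ]
carr BL [0.4801 0.0416 0.03  ]
station [0.6344 0.1116 0.031 ]
tab end [ 0.5363 -0.1123  0.06  ]
lidc [ 0.5281 -0.0234  0.071 ]
plate top a [ 0.5567 -0.1648  0.102 ]
b [ 0.4998 -0.1656  0.102 ]
barA [ 0.5751 -0.0388  0.111 ]
barB [ 0.4828 -0.0093  0.111 ]
open [0.5452 0.0155 0.07  ]
```

```bash
python3 - <<'E'
from h import *
from scipy.spatial.transform import Rotation as R
st=manip.get_state(); q=st["ee_rot"]; M=R.from_quat(q[[1,2,3,0]]).as_matrix(); print(M.round(3))
print(np.degrees(np.arctan2(M[1,0],M[0,0])),np.degrees(np.arctan2(M[1,1],M[0,1])))
p=vision.camera_params("wrist"); print("cam in tool",M.T@(-p["R"].T@p["t"]-st["position"]))
E
```

```text
[[ 0.319 -0.     0.948]
 [-0.948  0.001  0.319]
 [-0.001 -1.     0.   ]]
-71.39125319546712 100.41002783727384
cam in tool [-0.00019815  0.03064302  0.07604874]
```

```bash
python3 - <<'E'
from h import *
p=vision.camera_params("top");s=vision.camera_params("side")
c=lambda u,v:(210+u/4.4-.4,185+v/4.4-.4)
for z in (.15,.17,.19): print(ray(p,[c(250,50),c(208,50),c(293,50),c(250,97)],z).round(3))
c=lambda u,v:(225+u/3.4-.4,195+v/3.4-.4)
for z in (.17,.18,.19): print(ray(s,[c(75,120)],z).round(3))
c=lambda p:-p["R"].T@p["t"]
print(c(p),c(s))
# lid fit: 
cr=lambda u,v:(210+u/4.4-.4,185+v/4.4-.4)
print(ray(p,[cr(359,358),cr(571,358),cr(466,252),cr(466,464)],.069).round(4))
E
```

```text
[[0.713 0.111 0.15 ]
 [0.712 0.137 0.15 ]
 [0.714 0.084 0.15 ]
 [0.683 0.11  0.15 ]]
[[0.708 0.109 0.17 ]
 [0.707 0.134 0.17 ]
 [0.709 0.082 0.17 ]
 [0.679 0.107 0.17 ]]
[[0.703 0.106 0.19 ]
 [0.702 0.132 0.19 ]
 [0.704 0.08  0.19 ]
 [0.674 0.105 0.19 ]]
[[0.703 0.104 0.17 ]]
[[0.696 0.11  0.18 ]]
[[0.69  0.115 0.19 ]]
[ 0.41906103 -0.0294483   1.34330661] [0.15854912 0.56972434 0.97637994]
[[ 0.5301  0.0406  0.069 ]
 [ 0.534  -0.097   0.069 ]
 [ 0.6016 -0.0268  0.069 ]
 [ 0.4635 -0.0307  0.069 ]]
```

Request:
arm_command(increments=[0,0,0,-3.17,0,4.12,0,0,0,0,-3.17,0,4.12,0,0,0,0,-3.17,0,4.12,0,0,0,0,-3.17,0,4.12,0,0,0,0,-3.17,0,4.12,0,0,0,0,-3.17,0,4.12,0,0,0,0,-3.17,0,4.12,0,0,0,0,-3.17,0,4.12,0])

```text
clock: 1.15
position: [0.4155, -0.1979, 0.4047]
ee_rot: [-0.574, 0.574, -0.413, 0.413]
contact_force: [0.7, 0.6, 0.7]
width: 0.0855
```

Request:
arm_command(increments=[0,0,0,-3.17,0,4.12,0,0,0,0,-3.17,0,4.12,0,0,0,0,-3.17,0,4.12,0,0,0,0,-3.17,0,4.12,0,0,-0.18,0,0,0,0,0,0,-0.18,0,0,0,0,0,0,-0.18,0,0,0,0,0,0,-0.18,0,0,0,0,0])

```text
clock: 2.15
position: [0.5306, -0.0265, 0.4043]
ee_rot: [-0.683, 0.683, -0.182, 0.181]
contact_force: [-1.1, 0.6, -0.7]
width: 0.0855
```

Request:
arm_command(increments=[0,-0.18,0,0,0,0,0,0,-0.18,0,0,0,0,0,0,-0.18,0,0,0,0,0,0,-0.18,0,0,0,0,0,0,-0.18,0,0,0,0,0,0,-0.18,0,0,0,0,0,0,-0.18,0,0,0,0,0,0,-0.18,0,0,0,0,0])

```text
clock: 3.15
position: [0.5305, -0.0266, 0.4044]
ee_rot: [0.634, -0.633, -0.314, 0.314]
contact_force: [0.2, -0.0, -0.1]
width: 0.0855
```

Request:
arm_command(increments=[0,-0.18,0,0,0,0,0,0,-0.18,0,0,0,0,0])

```text
clock: 3.4
position: [0.5305, -0.0267, 0.4043]
ee_rot: [0.567, -0.567, -0.422, 0.422]
contact_force: [0.1, -1.1, -0.1]
width: 0.0852
```

```bash
cat >> h.py <<'E'
from scipy.spatial.transform import Rotation as R
def tool():
    st=manip.get_state(); M=R.from_quat(st["ee_rot"][[1,2,3,0]]).as_matrix(); return st,M
def rep():
    st,M=tool(); print("t",st["clock"],"pos",st["position"].round(4),"yawx",np.degrees(np.arctan2(M[1,0],M[0,0])).round(2),"y",M[:,1].round(3),"q",st["qpos"].round(2),"F",st["contact_force"].round(1),"w",round(st["width"],4)); return st,M
def inc(d,M): return (M.T@np.array(d)*100).round(2)
E
python3 - <<'E'
from h import *
rep(); p=vision.camera_params("wrist"); cv2.imwrite("pics/w1.png",vision.get_image("wrist")[:,:,::-1])
np.savez("w1.npz",**p)
E
```

```text
t 3.4 pos [ 0.5305 -0.0267  0.4043] yawx 73.33 y [-0.001  0.    -1.   ] q [-0.18  0.21  1.6  -0.    1.34 -1.46] F [ 0.1 -1.1 -0.1] w 0.0852
```

View pics/w1.png

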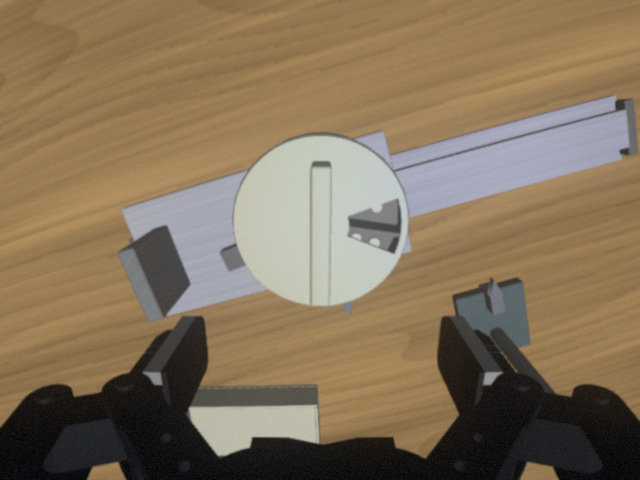

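The wrist picture shows the bar vertical between the fingers (320,165)-(320,305), the opening to the right at (380,226), the tab at (230,258) and the stand pointer tip near (491,278). I'll enlarge it for the measurement.

```bash
python3 - <<'E'
import cv2
a=cv2.imread("pics/w1.png")
cv2.imwrite("pics/w1a.png",cv2.resize(a[120:320,205:435],None,fx=3,fy=3,interpolation=cv2.INTER_CUBIC))
cv2.imwrite("pics/w1b.png",cv2.resize(a[260:340,330:530],None,fx=4,fy=4,interpolation=cv2.INTER_CUBIC))
E
```

```text
(no output)
```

View pics/w1a.png

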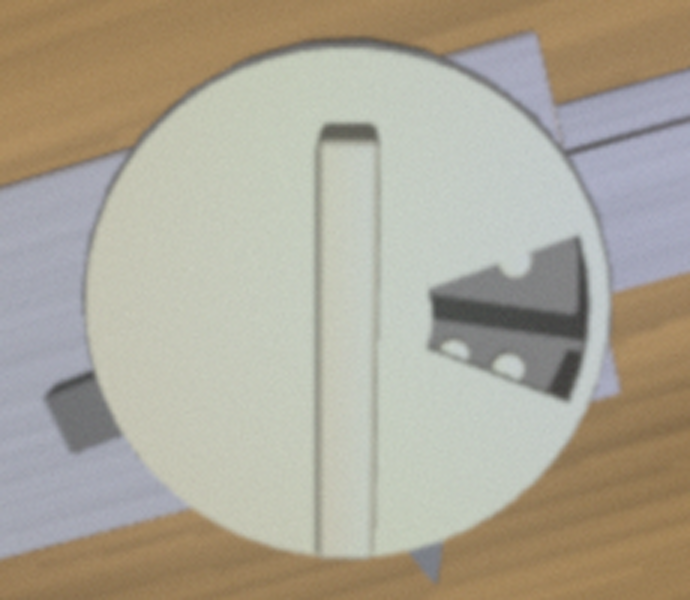

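View pics/w1b.png

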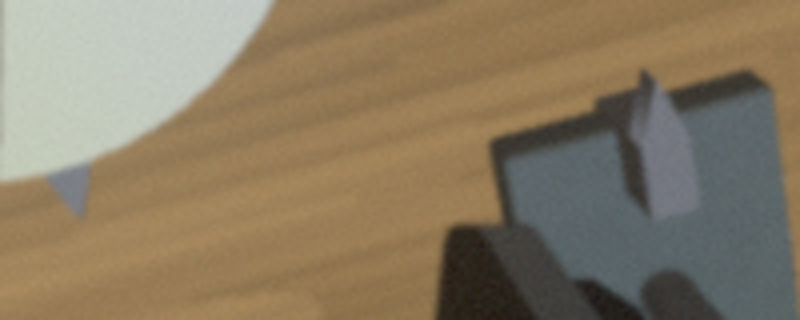

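```bash
python3 - <<'E'
from h import *
p=dict(np.load("w1.npz"))
a=lambda u,v:(205+u/3-.33,120+v/3-.33)
b=lambda u,v:(330+u/4-.38,260+v/4-.38)
P=lambda c,z:ray(p,[c],z)[0]
L=np.mean([P(a(86,302),.071),P(a(609,302),.071)],axis=0);L2=np.mean([P(a(350,45),.071),P(a(350,557),.071)],axis=0)
print("lid c",L,L2)
c=np.array([L2[0],L2[1]]) 
for z in (.045,.05,.06):
    t=[P(a(u,v),z) for u,v in [(50,402),(76,452)]]
    m=np.mean(t,axis=0); print("tab",z,m.round(4),np.linalg.norm(t[0]-t[1]),np.linalg.norm(m[:2]-c),np.degrees(np.arctan2(*(m[:2]-c)[::-1])))
o=[P(a(u,v),.071) for u,v in [(581,237),(570,402),(430,290),(428,347)]]
for x in o: print("open",x.round(4),np.linalg.norm(x[:2]-c),np.degrees(np.arctan2(*(x[:2]-c)[::-1])))
for u in (318,347,376):
    e=P(a(u,142),.111)-P(a(u,550),.111); print("bar",np.degrees(np.arctan2(e[1],e[0])), P(a(u,142),.111))
d=[P(a(*q),.06) for q in [(435,312),(585,328)]]; print("div",[np.degrees(np.arctan2(*(x[:2]-c)[::-1])) for x in d])
S=P(b(645,72),.031);C=P(b(81,217),.031);print("S",S,"C",C)
e=np.array([P(a(0,188),.032)-P(a(130,150),.032),P(a(0,558),.032)-P(a(190,512),.032)]);print(np.degrees(np.arctan2(e[:,1],e[:,0])))
E
```

```text
lid c [ 0.52775959 -0.02702532  0.071     ] [ 0.53175794 -0.02752247  0.071     ]
tab 0.045 [ 0.5457 -0.1189  0.045 ] 0.016708480174434878 0.09240230686078144 -81.30394124789251
tab 0.05 [ 0.5444 -0.1171  0.05  ] 0.016454371455988732 0.09049124991052973 -81.96525389672152
tab 0.06 [ 0.5418 -0.1137  0.06  ] 0.015946154019096322 0.08670768501638511 -83.37485495244496
open [0.5285 0.0349 0.071 ] 0.06247247650559475 92.94920431563885
open [0.5708 0.0217 0.071 ] 0.06278272269916717 51.59259688165652
open [ 0.5309 -0.0058  0.071 ] 0.021762939521600484 92.28795710985435
open [ 0.5454 -0.0104  0.071 ] 0.02191296070745382 51.49423786765428
bar 162.85463458277974 [ 0.48291471 -0.0199449   0.111     ]
bar 163.25525798868165 [ 0.48471253 -0.01395004  0.111     ]
bar 163.6558487454 [ 0.4865051  -0.00795428  0.111     ]
div [np.float64(69.59039551867615), np.float64(68.04323848566446)]
S [0.63439869 0.1062403  0.031     ] C [ 0.63169684 -0.02950005  0.031     ]
[-91.21717655 -91.89659587]
```

Request:
arm_command(increments=[0,0,0,0,4.0,-0.1,0,0,0,0,0,4.0,0,0,0,0,0,0,4.0,0,0,0,0,0,0,2.9,0,0,0,0,0,0,0,0,1,0,0,0,0,0,0,1,0,0,0,0,0,0,1,0,0,0,0,0,0,1], grip_force=40)

```text
clock: 4.45
position: [0.5318, -0.0272, 0.257]
ee_rot: [-0.568, 0.569, 0.421, -0.42]
contact_force: [0.7, 5.5, 10.1]
width: 0.0136
```

Request:
arm_command(increments=[0,0,0,0,0,0,1,0,0,0,0,0,0,1,0,0,0,0,0,0,1,0,0,0,0,0,0,1])

```text
clock: 4.95
position: [0.5319, -0.0272, 0.257]
ee_rot: [-0.568, 0.569, 0.421, -0.42]
contact_force: [-0.9, -0.3, 6.1]
width: 0.0132
```

```bash
python3 - <<'E'
from h import *
rep()
E
```

```text
t 4.95 pos [ 0.5319 -0.0272  0.257 ] yawx 72.98 y [ 0.002 -0.001 -1.   ] q [-0.18  0.34  1.82 -0.    0.98 -1.46] F [-0.9 -0.3  6.1] w 0.0132
```

Request:
arm_command(increments=[0,0,0,0,-0.2,0,1,0,0.17,0,0,0,0,1,0,0.17,0,0,0,0,1,0,0.17,0,0,0,0,1,0,0.17,0,0,0,0,1,0,0.17,0,0,0,0,1,0,0.17,0,0,0,0,1,0,0.17,0,0,0,0,1])

```text
clock: 5.95
position: [0.5316, -0.0275, 0.2571]
ee_rot: [-0.706, 0.707, 0.028, -0.028]
contact_force: [1.0, -3.4, -4.4]
width: 0.0135
```

Request:
arm_command(increments=[0,0.17,0,0,0,0,1,0,0.17,0,0,0,0,1,0,0.17,0,0,0,0,1,0,0.17,0,0,0,0,1,0,0.17,0,0,0,0,1,0,0.17,0,0,0,0,1,0,0.17,0,0,0,0,1,0,0.17,0,0,0,0,1])

```text
clock: 6.95
position: [0.531, -0.0272, 0.2571]
ee_rot: [-0.566, 0.568, -0.423, 0.422]
contact_force: [-0.6, -2.0, -2.5]
width: 0.013
```

Request:
arm_command(increments=[0,0.17,0,0,0,0,1,0,0,0,0,0,0,1,0,0,0,0,0,0,1])

```text
clock: 7.32
position: [0.531, -0.0271, 0.2571]
ee_rot: [-0.53, 0.531, -0.468, 0.467]
contact_force: [-0.5, -2.6, -3.8]
width: 0.013
```

```bash
python3 - <<'E'
from h import *
rep(); p=vision.camera_params("wrist"); cv2.imwrite("pics/w2.png",vision.get_image("wrist")[:,:,::-1])
np.savez("w2.npz",**p)
a=vision.get_image("side")[:,:,::-1]
cv2.imwrite("pics/s2.png",cv2.resize(a[130:370,225:445],None,fx=2.5,fy=2.5))
a=vision.get_image("top")[:,:,::-1]
cv2.imwrite("pics/t2.png",cv2.resize(a[185:300,210:390],None,fx=4.4,fy=4.4,interpolation=cv2.INTER_CUBIC))
E
```

```text
t 7.325 pos [ 0.531  -0.0271  0.2571] yawx -82.72 y [-0.002 -0.    -1.   ] q [-0.18  0.34  1.82 -0.    0.99  1.26] F [-0.5 -2.6 -3.8] w 0.013
```

View pics/w2.png

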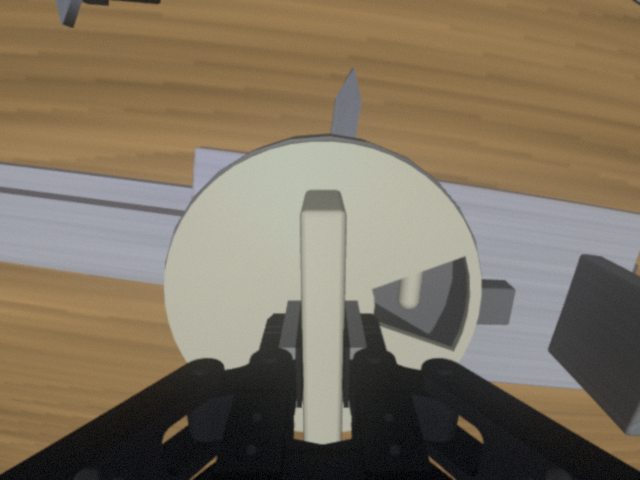

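View pics/t2.png

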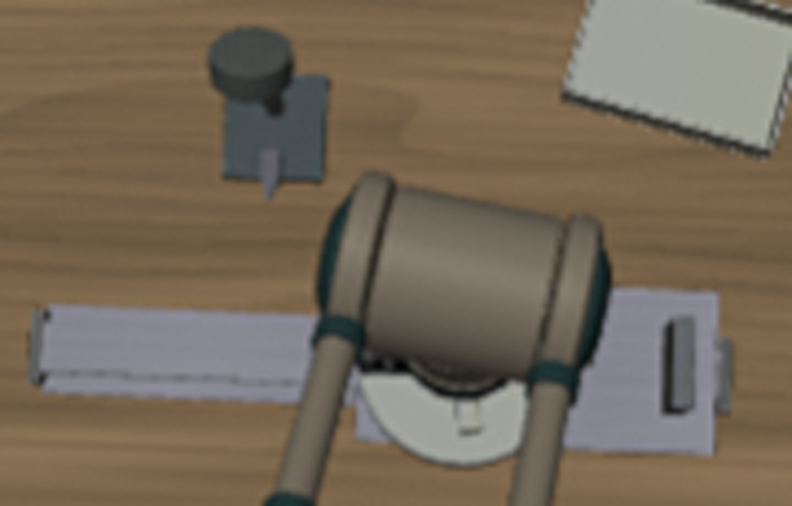

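View pics/s2.png

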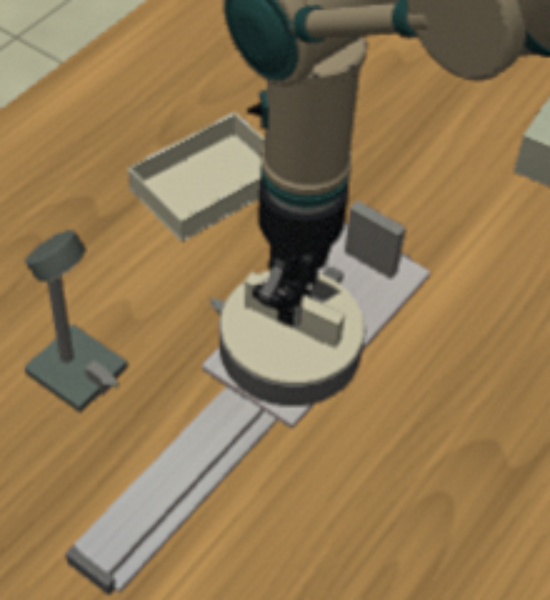

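The wrist picture shows the opening (corners 373,290; 466,257; 454,348) next to the tab at (500,303), and the carrier pointer tip at (352,70). I'll check the angles.

```bash
python3 - <<'E'
from h import *
a=cv2.imread("pics/w2.png")
cv2.imwrite("pics/w2a.png",cv2.resize(a[240:370,350:530],None,fx=4.4,fy=4.4,interpolation=cv2.INTER_CUBIC))
cv2.imwrite("pics/w2b.png",cv2.resize(a[0:90,30:200],None,fx=4.4,fy=4.4,interpolation=cv2.INTER_CUBIC))
E
```

```text
(no output)
```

View pics/w2a.png

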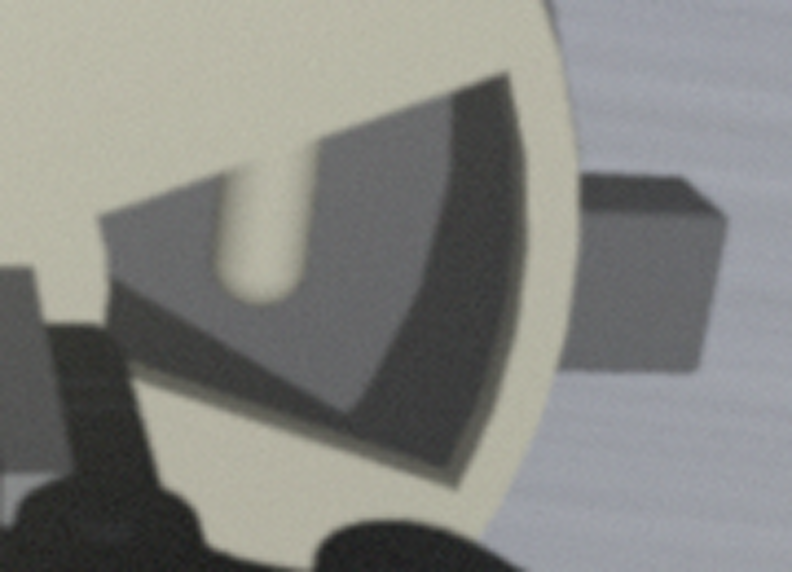

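View pics/w2b.png

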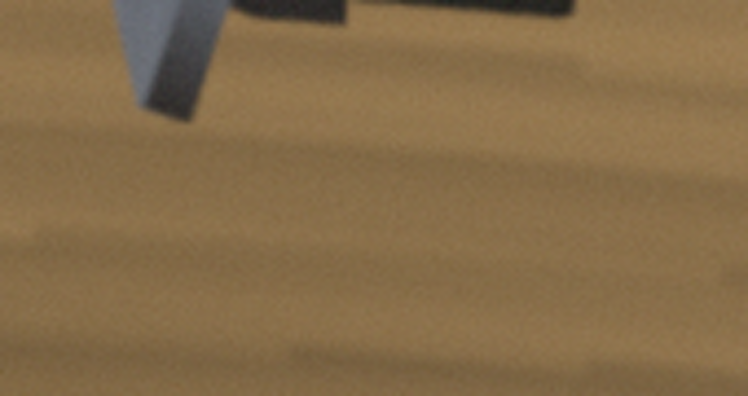

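```bash
python3 - <<'E'
from h import *
p=dict(np.load("w2.npz"))
a=lambda u,v:(350+u/4.4-.4,240+v/4.4-.4)
P=lambda c,z:ray(p,[c],z)[0]
ang=lambda x:np.degrees(np.arctan2(*(x[:2]-c)[::-1]))
for c in (np.array([.531,-.0271]),):
  for z in (.055,.058,.062,.067):
    t=[P(a(726,218),z),P(a(698,372),z)]; m=(t[0]+t[1])/2; d=t[0]-t[1]
    print("tab",z,m.round(4),np.linalg.norm(d),np.linalg.norm(m[:2]-c),ang(m),"edge normal",np.degrees(np.arctan2(d[1],d[0]))-90)
  for u,v in [(508,72),(458,489),(98,217)]:
    x=P(a(u,v),.071); print("open",x.round(4),np.linalg.norm(x[:2]-c),ang(x))
l=[P(q,.071) for q in [(165,290),(481,290),(325,135)]]; print(l, "c",cv2.minEnclosingCircle(np.array(l)[:,:2].astype(np.float32)))
print("S",P((30+140/4.4-.4,105/4.4-.4),.031),"C",P((352,69),.031))
E
```

```text
tab 0.055 [ 0.5343 -0.1181  0.055 ] 0.018555203295525725 0.09105771648386234 -87.91084842898604 edge normal -83.61406508211445
tab 0.058 [ 0.5356 -0.1163  0.058 ] 0.018230296408654135 0.08934712716580866 -87.06190209556118 edge normal -83.6140650821145
tab 0.062 [ 0.5373 -0.114   0.062 ] 0.01779708722615868 0.08709824652065305 -85.87847555278002 edge normal -83.61406508211446
tab 0.067 [ 0.5394 -0.111   0.067 ] 0.01725557574803948 0.08434251519817157 -84.31133252149728 edge normal -83.61406508211452
open [ 0.5614 -0.0825  0.071 ] 0.0631452808168391 -61.24155800242986
open [ 0.5168 -0.0882  0.071 ] 0.06268936822684955 -103.08378667568803
open [ 0.5421 -0.0465  0.071 ] 0.022321065345513712 -60.19510243956142
[array([0.53023522, 0.04054595, 0.071     ]), array([ 0.5472667 , -0.09301156,  0.071     ]), array([ 0.60159975, -0.01888928,  0.071     ])] c ((0.5387510061264038, -0.026232805103063583), 0.06741954386234283)
S [0.63778686 0.10877566 0.031     ] C [ 0.6312242  -0.02773575  0.031     ]
```

Request:
arm_command(increments=[0,0.025,0,0,0,0,1,0,0,0,0,0,0,1,0,0,0,0,0,0,1,0,0,0,0,0,0,1,0,0,0,0,0,0,1])

```text
clock: 8.1
position: [0.531, -0.0269, 0.2572]
ee_rot: [-0.524, 0.525, -0.475, 0.474]
contact_force: [-3.8, -3.1, -10.2]
width: 0.0133
```

Request:
arm_command(increments=[0,0,0,-1.5,0,0.18,1,0,0,0,-2.0,0,0.24,1,0,0,0,-2.0,0,0.24,1,0,0,0,-2.0,0,0.24,1,0,0,0,-2.0,0,0.24,1,0,0,0,-2.0,0,0.24,1,0,0,0,-1.4,0,0.17,1,0,0,0,0,0,0,1])

```text
clock: 9.1
position: [0.5329, 0.105, 0.2572]
ee_rot: [0.524, -0.524, 0.476, -0.473]
contact_force: [-5.3, 2.9, -8.3]
width: 0.0135
```

```bash
python3 - <<'E'
from h import *
rep(); p=vision.camera_params("wrist"); cv2.imwrite("pics/w3.png",vision.get_image("wrist")[:,:,::-1])
np.savez("w3.npz",**p)
a=vision.get_image("side")[:,:,::-1]
cv2.imwrite("pics/s3.png",cv2.resize(a[195:370,205:405],None,fx=3.4,fy=3.4,interpolation=cv2.INTER_CUBIC))
E
```

```text
t 9.1 pos [0.5329 0.105  0.2572] yawx -84.28 y [-0.004  0.003 -1.   ] q [0.07 0.35 1.79 0.   1.   1.53] F [-5.3  2.9 -8.3] w 0.0135
```

View pics/w3.png

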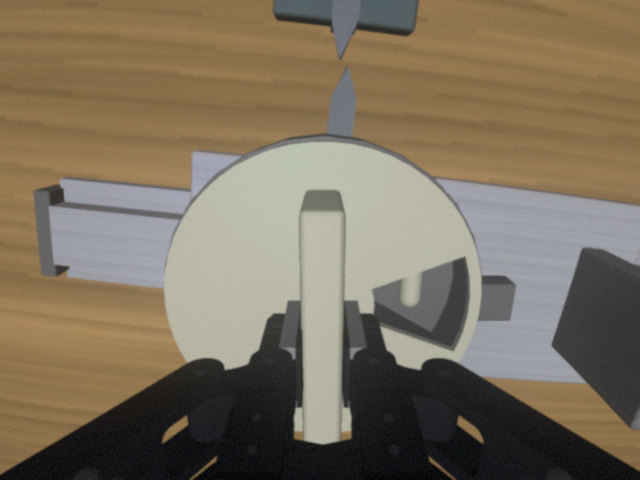

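View pics/s3.png

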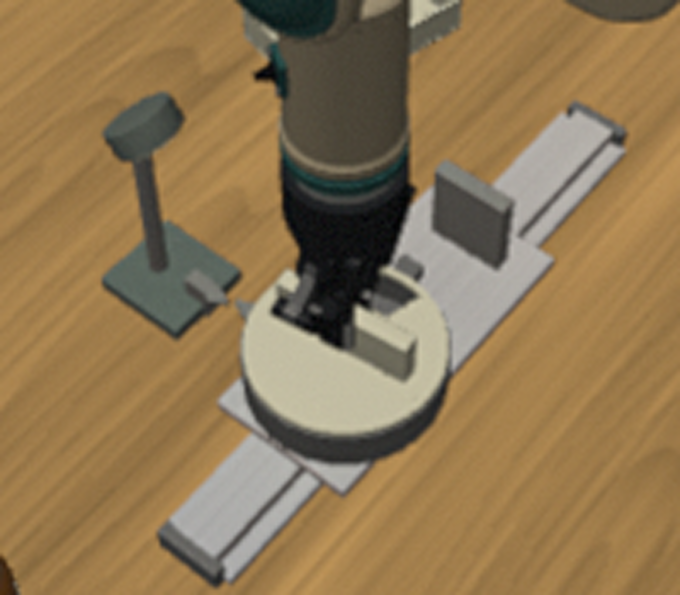

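```bash
python3 - <<'E'
from h import *
p=dict(np.load("w3.npz"))
a=cv2.imread("pics/w3.png")
cv2.imwrite("pics/w3a.png",cv2.resize(a[0:150,270:430],None,fx=4,fy=4,interpolation=cv2.INTER_CUBIC))
P=lambda c,z:ray(p,[c],z)[0]
C=P((346,68),.031);S=P((341,58),.031);print(C,S)
# rail edges: carrier upper edge
e=P((455,180),.03)-P((630,205),.03);print("edge k",e[0]/e[1])
e=P((65,179),.02)-P((190,189),.02);print("rail k",e[0]/e[1])
for k in (.01,.02,.03): print(k,(S-C)[1]+k*(S-C)[0])
E
```

```text
[0.63290732 0.1052062  0.031     ] [0.63696337 0.1079399  0.031     ]
edge k 0.01770101946511168
rail k -0.008384554719548147
0.01 0.0027742609296922244
0.02 0.002814821472195482
0.03 0.0028553820146987392
```

View pics/w3a.png

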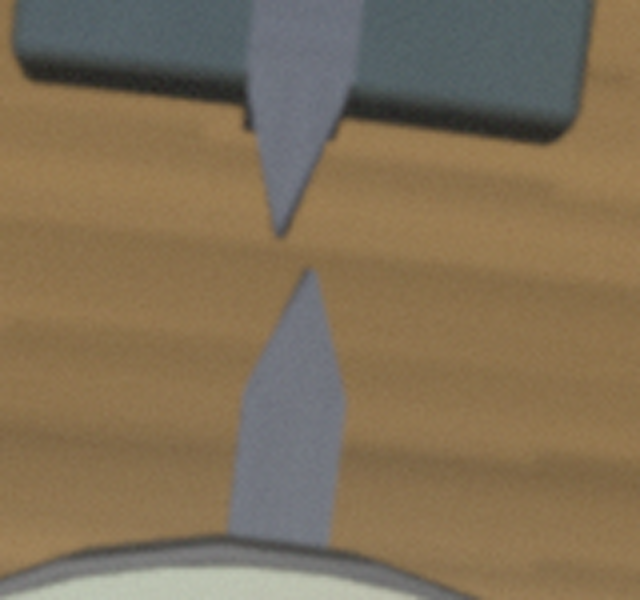

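The station tip is at crop (281,238) and the carrier tip at (311,268), so the carrier is about 3.5 mm short. I'll nudge it.

Request:
arm_command(increments=[0,0,0,-0.17,0,0.02,1,0,0,0,-0.17,0,0.02,1,0,0,0,0,0,0,1,0,0,0,0,0,0,1])

```text
clock: 9.7
position: [0.533, 0.1067, 0.2572]
ee_rot: [-0.524, 0.525, -0.476, 0.473]
contact_force: [-5.3, -1.6, -7.3]
width: 0.0131
```

```bash
python3 - <<'E'
from h import *
rep(); p=vision.camera_params("wrist"); a=vision.get_image("wrist")[:,:,::-1]; cv2.imwrite("pics/w4.png",a)
np.savez("w4.npz",**p)
cv2.imwrite("pics/w4a.png",cv2.resize(a[0:150,270:430],None,fx=4,fy=4,interpolation=cv2.INTER_CUBIC))
E
```

```text
t 9.7 pos [0.533  0.1067 0.2572] yawx -84.29 y [-0.004  0.001 -1.   ] q [0.07 0.35 1.79 0.   1.   1.54] F [-5.3 -1.6 -7.3] w 0.0131
```

View pics/w4a.png

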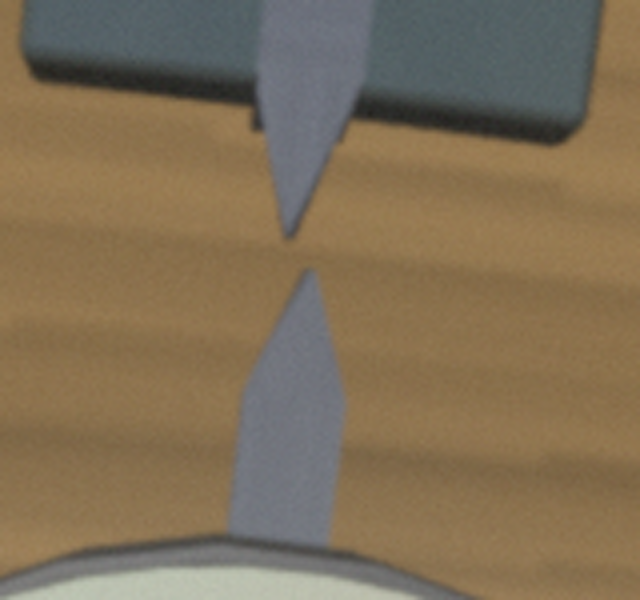

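Request:
arm_command(increments=[0,0,0,-0.17,0,0.02,1,0,0,0,-0.17,0,0.02,1,0,0,0,0,0,0,1,0,0,0,0,0,0,1])

```text
clock: 10.25
position: [0.5331, 0.1101, 0.2572]
ee_rot: [-0.523, 0.525, -0.476, 0.473]
contact_force: [-4.9, -2.1, -7.4]
width: 0.0134
```

```bash
python3 - <<'E'
from h import *
rep(); p=vision.camera_params("wrist"); a=vision.get_image("wrist")[:,:,::-1]; cv2.imwrite("pics/w5.png",a)
np.savez("w5.npz",**p)
cv2.imwrite("pics/w5a.png",cv2.resize(a[0:150,270:430],None,fx=4,fy=4,interpolation=cv2.INTER_CUBIC))
E
```

```text
t 10.25 pos [0.5331 0.1101 0.2572] yawx -84.29 y [-0.004  0.001 -1.   ] q [0.08 0.36 1.79 0.   1.   1.55] F [-4.9 -2.1 -7.4] w 0.0134
```

View pics/w5a.png

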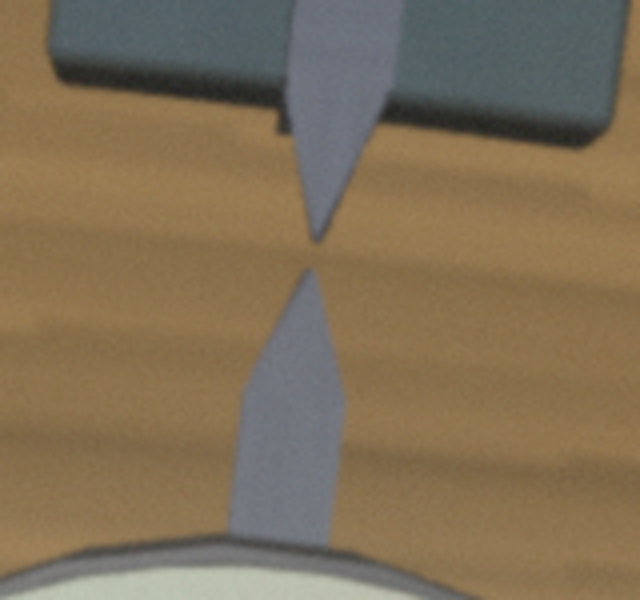

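The tips now line up within about 0.3 mm. I'll release and rise.

Request:
arm_command(increments=[0,0,0,0,0,0,0.6,0,0,0,0,0,0,0.4,0,0,0,0,0,0,0.2,0,0,0,0,0,0,0,0,0,0,0,0,0,0,0,0,0,0,0,0,0])

```text
clock: 11.05
position: [0.5343, 0.1098, 0.2577]
ee_rot: [0.524, -0.524, 0.474, -0.475]
contact_force: [0.7, 0.0, 0.0]
width: 0.0856
```

Request:
arm_command(increments=[0,0,0,0,-1.0,0,0,0,0,0,0,-3.0,0,0,0,0,0,0,-4.0,0,0,0,0,0,0,-4.0,0,0,0,0,0,0,-3.0,0,0,0,0,0,0,0,0,0])

```text
clock: 11.8
position: [0.5348, 0.1098, 0.411]
ee_rot: [0.526, -0.523, 0.473, -0.476]
contact_force: [-0.5, -0.2, -0.3]
width: 0.0853
```

```bash
python3 - <<'E'
from h import *
rep(); p=vision.camera_params("wrist"); a=vision.get_image("wrist")[:,:,::-1]; cv2.imwrite("pics/w6.png",a)
np.savez("w6.npz",**p)
cv2.imwrite("pics/w6a.png",cv2.resize(a[60:310,210:450],None,fx=2.4,fy=2.4,interpolation=cv2.INTER_CUBIC))
E
```

```text
t 11.8 pos [0.5348 0.1098 0.411 ] yawx -84.28 y [ 0.007  0.    -1.   ] q [ 0.08  0.23  1.56 -0.    1.35  1.55] F [-0.5 -0.2 -0.3] w 0.0853
```

View pics/w6.png

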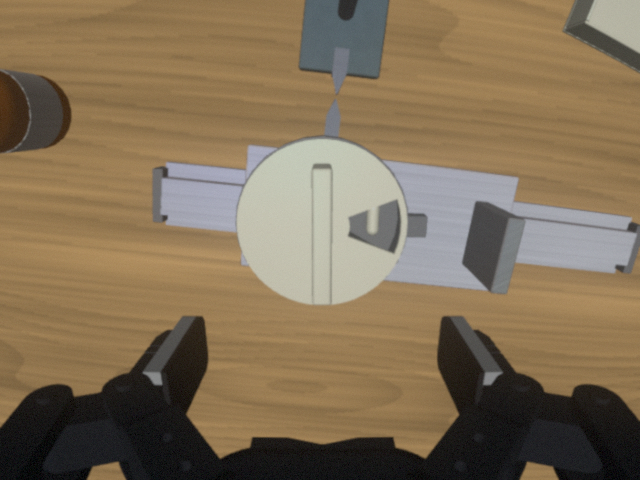

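View pics/w6a.png

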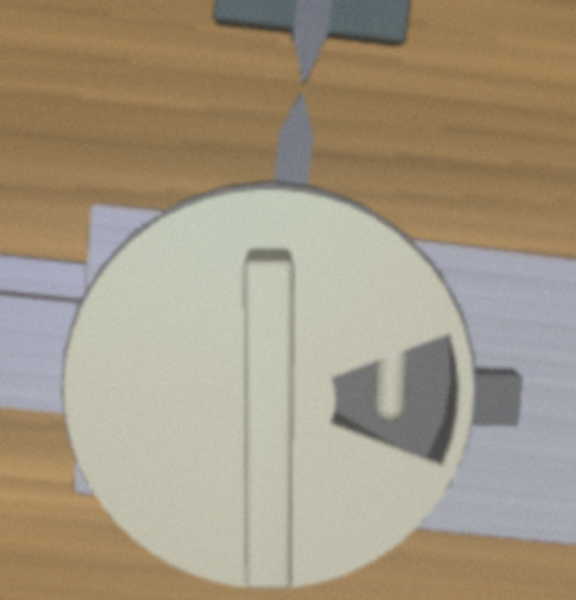

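After the release the pointers meet at crop (305,83) and (302,95). The opening's centre line, near row 399, runs straight into the tab centre at row 400. I'll hand it in.

```bash
python3 - <<'E'
from h import *
rep(); print(ticket.sign_off())
E
```

```text
t 11.85 pos [0.5343 0.1098 0.409 ] yawx -84.28 y [ 0.003  0.    -1.   ] q [ 0.08  0.23  1.56 -0.    1.35  1.55] F [-0.5  0.2  0.9] w 0.0856
the job is handed in; nothing more can be done
None
```

The lid is set over the tab compartment, the carrier is at the lamp, and the job is handed in at about 11.9 s. The hand-in reports no verdict, so the outcome rests on my own measurements.

- **What I did:** I pinched the grip bar and turned the lid about 157° clockwise until its opening was over the tab. With the same grip I slid the carrier about 137 mm to the lamp, then opened the gripper and rose about 15 cm clear.
- **Pointers:** just before release the tips were in line to about 0.3 mm along the rail. In the wrist picture after release they still looked in line; I did not measure them again.
- **Lid:** after release the opening's centre line ran straight into the middle of the tab, to within about 2° by eye. My estimates of the tab angle ran from about -81° to -88°, depending on the picture and the height assumed for the tab. I set the lid to about -84°, which is inside the 8° allowance.
- **Mismatch on the way:** the first 3.4 mm nudge of the carrier moved it only about 1 mm, so I checked again and nudged once more.
- **Bystanders:** I never went near the jar, carton or tray. I did not measure their positions at the end.

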